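# Hold the tape unwinder open for a new roll

### The job

The paper tape on the unwinder is used up and I am about to fit the full roll. Lift the used-up roll straight up off its spindle and leave it in the open cardboard carton; then push the sprung tension arm back by its thumb tab, past the last ratchet click and all the way to its rear stop, and finish while still holding it there with the fingers so that I can drop the full roll on. Leave the full roll standing where it is.

Things in the scene. Friction and masses are not known exactly. Their poses are not given: they have to be found in the camera images.
- unwinder: Tape unwinder: heavy grey base plate 215 x 190 mm, top 14 mm above the worktop, does not move. Origin at worktop height, z up; plate from -90 to 125 mm along its x, -100 to 90 mm along its y. Spindle at (0, 50), arm pivot at (80, 9) mm. Tear-off bar and guide roller, 82 mm high, at (-72, 88); ratchet block, 44 mm high, at (80, -61). All round the pivot is below 57 mm
- spindle_tip (a point): Centre of the top of the upright aluminium spindle, 86 mm above the worktop. Spindle 36 mm in diameter, 58 mm of it above a flange 66 mm in diameter whose top is 28 mm above the worktop. Axes as the base's
- core_center (a point): Centre (half-way up) of the used-up roll: cardboard ring with a little white paper tape, 57 mm outside diameter, 40 mm bore, 50 mm high, about 70 g, z along its bore. It stands loosely on the spindle's flange and comes off only straight upward. The idler roller stands 4 mm from it on the base's -y side; its sides along the base's x are free for fingers
- tension_arm (a joint): Angle of the tension arm about its upright pivot, rad: 0 at its rest stop, growing as the thumb tab is pushed towards the base's -y (anticlockwise from above); rear stop at 0.56. A spring drives it back to 0: about 2 N at the tab at rest, 6.5 N at the rear stop. Teeth click at about 0.21 and, the last, 0.39; let go after that, it falls back to about 0.39, too little for a full roll
- pivot (a point): On the arm's upright pivot axis, 50 mm above the worktop; axes as the base's. At joint 0 the arm runs from here along the base's -x
- thumb_tab (a point): Centre of the black upright thumb tab at the arm's free end, 150 mm from the pivot axis, 50 mm above the worktop. Tab 10 mm thick (its y), 28 mm wide (its x, along the arm towards the pivot), 23 to 75 mm above the worktop. Push its +y face, on the spindle's side, towards its -y; the frame turns with the arm. Nothing else stands within 25 mm of that face
- idler (a point): Centre of the grey upright idler roller on the arm, 18 mm in diameter, 80 mm from the pivot axis, its top 80 mm above the worktop
- ratchet_pin (a joint): How far the sprung ratchet pin is pushed out of the teeth, m: 0 when seated in a gap, about 0.004 on top of a tooth; it works by itself
- carton: Open cardboard carton, 150 x 150 mm and 60 mm high, walls and floor 4 mm thick, flaps folded down outside; it does not move. Origin under its centre, at worktop height; z up
- full_roll_center (a point): Centre of the full roll of paper tape: a ring 130 mm in outside diameter, 40 mm bore, 50 mm high, standing loose on the worktop, to be left alone
Things that resemble listed ones, but are neither listed nor needed, are in the scene too. What is shaped like the part that bears core_center but black or green is not meant.

How it is judged:
On the way, in this order (a step that is already met when the one before it is completed fails the run):
1. the used-up roll is lifted clear off the top of the spindle, held by the fingers (z of core_center in the frame of spindle_tip above 0.026 m and contact force between the fingers and core above 0.5 N), for 0.1 s.
2. the used-up roll lies in the carton, let go (x of core_center in the frame of carton between -0.06 and 0.06 m and y of core_center in the frame of carton between -0.06 and 0.06 m and height (world z) of core_center below 0.055 m and contact force between the fingers and core below 0.2 N), for 0.2 s.
3. the fingers have pushed the tension arm back past its last click (value of joint tension_arm above 0.41 rad and value of joint ratchet_pin below 0.0015 m and contact force between the fingers and tension_arm above 2 N), for 0.1 s.
At the end, for the whole second after the job is handed in: The fingers press on the tension arm (over 2 N) and hold it still at 0.49 rad or more, ratchet pin seated behind the last tooth (under 1.5 mm); the used-up roll is at rest inside the carton, its centre within 60 mm of the carton's centre along each side and below 55 mm (value of joint tension_arm above 0.49 rad and velocity of joint tension_arm between -0.05 and 0.05 rad/s and value of joint ratchet_pin below 0.0015 m and contact force between the fingers and tension_arm above 2 N and x of core_center in the frame of carton between -0.06 and 0.06 m and y of core_center in the frame of carton between -0.06 and 0.06 m and height (world z) of core_center below 0.055 m and linear speed of core below 0.03 m/s); the arm keeps its last pose, push and grip.
It fails at once if the full roll is pushed more than 20 mm from where it stood, or tipped (distance of full_roll_center from where it was at the start of the episode above 0.02 m or angle between full_roll_center's own z axis and vertical above 0.3 rad).
It also fails if it takes over 51 s, if anything falls off the work surface, if the arm or the gripper's body presses on something with over 40 N, if the wrist force passes 120 N, or if a joint passes its speed limit or range.

### The arm

A 6-joint arm with a two-finger parallel gripper is mounted at the origin on a cart in front of the work surface, level with it; the furniture and walls round the work are solid. World frame = base frame: x ahead of the robot, y to its left, z up, the work surface at z = 0. Lengths are in m, angles in rad, forces in N, time in s.
With the tool pointing down it reaches from about 0.3 to 0.775 m from the base axis. Payload 14.6 kg.
Tool frame: the origin (TCP) lies on the front face of the gripper's body, between the roots of the fingers; the fingertips stand 97 mm ahead of it and the grasp point (between the pads) lies 78 mm ahead of it; z points along the fingers, y is the direction in which the jaws open and shut (so a half turn about z gives the same grasp; the last joint's range is limited). The gripper opens to 94 mm and grips with 3 to 60 N. Pads are 16 mm wide; open, the fingers measure 119 mm over their backs; the gripper's body (75 mm by 177 mm) begins 78 mm behind the grasp point.
Start: joints at [-1.227, 0.3, 1.521, -0, 1.321, -0.067], TCP at [0.22, -0.504, 0.303] pointing down, gripper open.
Joint ranges: [-3.03, 3.03], [-0.79, 2.21], [0.23, 2.52], [-1.04, 4.18], [0, 3.07], [-2.55, 2.55]. Speed limits (rad/s): [2.22, 2.22, 2.57, 3.14, 3.14, 3.14].

### API

Orientations are given as [roll, pitch, yaw] about the fixed x, y, z axes, in that order (R = Rz(yaw) Ry(pitch) Rx(roll)).
In Python, from station import ctrl gives the robot as it stands. The module is installed in compiled form; this text tells all that it offers.
- The arm moves only by the shell command python3 -m pendant 'ROWS' [FORCE]. ROWS is JSON, a list of rows, each an object of numbers: "rx", "ry", "rz": the turn, a rotation vector about the tool's x, y, z each as a share of 4 degrees, from -1 to 1; "tx", "ty", "tz": the shift along the tool's x, y, z each as a share of 0.04 m, from -1 to 1; "grip": the gripper command: -1 is fully open, 1 is shut, values between are in proportion. A call has 1 to 8 rows; each row shifts and turns the pose as measured when the row begins, along the tool's axes as they then stand; what a row does not reach is not made up. A row lasts 1/12 s, in which the tool goes at most 41.7 mm and 7.16 degrees, less where a joint would pass 70% of its speed; a pose out of reach is approached as far as the arm can. A call with a number of a shift or a turn outside -1 to 1 is refused whole. A call with a gripper value outside its range is refused whole. The fingers move at their own pace and stop on an object; FORCE is the grip in N (left out, the last holds). Time passes only in rows, so rows that do not move let the fingers close. It gives the time, the measured TCP pose, the force and the opening at its end, in the units of the state.
- ctrl.get_obs(): the state, without advancing time (a new reading comes with each control period).
- ctrl.camera(name): name is "scene" or "side" or "wrist"; returns a dict with "pixels" (384x512x3 uint8, blue, green, red), "fx", "fy", "cx", "cy" (pixels), "world_from_camera" (4x4, takes a point from camera to world coordinates). Camera axes: x right, y up, looking along -z (the intrinsics and any distortion apply to the point x, -y, -z); pixel columns grow to the right and rows downward; lengths in m; the calibration is good to about 2 mm. A picture is of the moment at which its call begins. There is no depth.
- ctrl.hand_in(): hands the job in, once; it reports no verdict.
The state is a dict: "time_s": time; "qpos": joint angles; "joint_vel": joint speeds; "tau": joint torques, N m; "ee_pos": TCP position; "eef_rot": TCP orientation; "force": force on the tool from outside, world axes, zero at the start; "moment": the same for the moment, N m; "grip_width": finger opening in m.
Only numpy, scipy, OpenCV 4.12 (cv2) and the standard library are available. Lean on these libraries where they do the work, as an engineer would, in place of code of your own. Each camera call takes 0.05 s, during which the arm holds its last target.

## Working session

There is one attempt and no reset: what is moved stays moved. The work goes in short steps, Python scripts to look and compute and a shell command to move; the robot and the scene stay as the last step left them, time stands still between calls to the robot, and variables do not carry over. Pictures are saved under pics/ and viewed, and the job is handed in when it is done.

```bash
mkdir -p pics; python3 - <<'E'
from station import ctrl
import cv2
o=ctrl.get_obs(); print(o)
for n in ["scene","side","wrist"]:
    c=ctrl.camera(n); cv2.imwrite(f"pics/{n}0.png",c["pixels"]); print(n,{k:v for k,v in c.items() if k!="pixels"})
E
```

```text
{'time_s': 0.0, 'qpos': array([-1.22662277e+00,  3.00482729e-01,  1.52155191e+00, -6.41374888e-06,
        1.32070466e+00, -6.66208881e-02]), 'joint_vel': array([ 0.00153709, -0.00234124, -0.00018505, -0.00019514,  0.00045843,
        0.00065599]), 'tau': array([ 2.42406713e-03, -5.31804657e+01, -3.52726829e+01,  7.08469399e-02,
        2.44584493e-02, -1.20917139e-04]), 'ee_pos': array([ 0.21957382, -0.50411508,  0.30209223]), 'eef_rot': array([-3.14044813e+00, -7.01359417e-05,  4.10795996e-01]), 'force': array([ 0.42447535, -0.43230749,  0.55515529]), 'moment': array([-0.02889626, -0.03590959,  0.01335102]), 'grip_width': 0.09387043834615068}
scene {'fx': 394.7952547873813, 'fy': 394.7952547873813, 'cx': 255.0592498587916, 'cy': 188.12898068461155, 'world_from_camera': array([[-0.84247371,  0.22378935, -0.49005751,  0.00270471],
       [-0.53860637, -0.32981024,  0.77532469,  0.73199875],
       [ 0.01188342,  0.91713877,  0.39839083,  0.49493113],
       [ 0.        ,  0.        ,  0.        ,  1.        ]])}
side {'fx': 359.038623655305, 'fy': 359.038623655305, 'cx': 256.71365023239986, 'cy': 196.97779718105053, 'world_from_camera': array([[-0.98415336,  0.09254055, -0.1512561 ,  0.36150307],
       [-0.17726418, -0.53473822,  0.82621574,  0.81777268],
       [-0.00442396,  0.83993529,  0.54266854,  0.64390337],
       [ 0.        ,  0.        ,  0.        ,  1.        ]])}
wrist {'fx': 336.31907823825975, 'fy': 336.31907823825975, 'cx': 262.2134552813631, 'cy': 187.801373736499, 'world_from_camera': array([[ 0.39962246,  0.8799244 ,  0.25697265,  0.29421917],
       [-0.91667873,  0.38403081,  0.11054611, -0.47167398],
       [-0.0014132 , -0.27973807,  0.96007532,  0.38338162],
       [ 0.        ,  0.        ,  0.        ,  1.        ]])}
```

View pics/scene0.png

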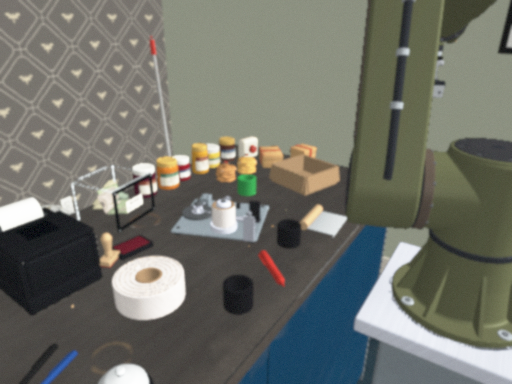

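View pics/side0.png

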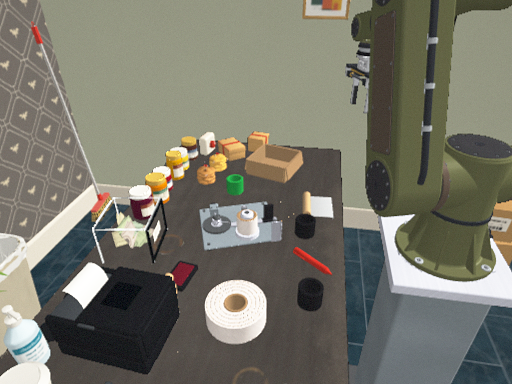

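View pics/wrist0.png

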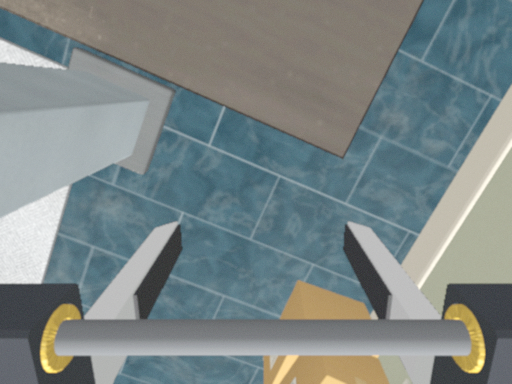

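The used-up roll must be the white ring on the unwinder (scene 223,216; side 247,222). Lookalikes are the black rings (scene 289,233 and 238,294), the green ring (247,185) and the full roll (149,287). I'll check the choice in close crops.

```bash
python3 - <<'E'
import cv2
a=cv2.imread("pics/scene0.png")[150:250,165:355]; cv2.imwrite("pics/sc_crop.png",cv2.resize(a,None,fx=4.2,fy=4.2,interpolation=cv2.INTER_CUBIC))
a=cv2.imread("pics/side0.png")[140:260,190:330]; cv2.imwrite("pics/si_crop.png",cv2.resize(a,None,fx=5,fy=5,interpolation=cv2.INTER_CUBIC))
E
```

```text
(no output)
```

View pics/sc_crop.png

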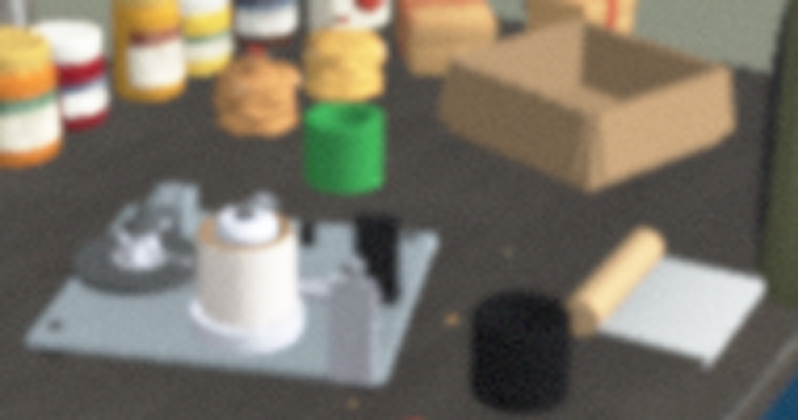

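View pics/si_crop.png

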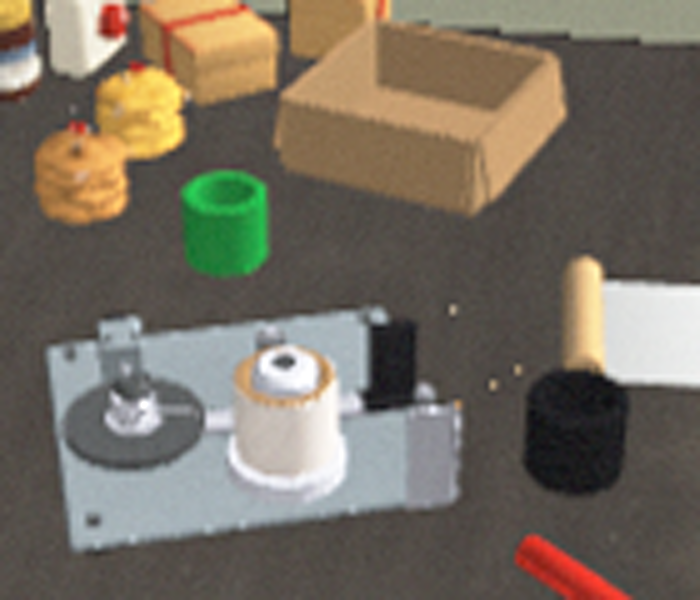

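```bash
cat > h.py <<'E'
import numpy as np
def ray(c,u,v):
    T=np.array(c["world_from_camera"]); d=np.array([(u-c["cx"])/c["fx"],-(v-c["cy"])/c["fy"],-1.])
    return T[:3,3],T[:3,:3]@d
def onz(c,u,v,z):
    o,d=ray(c,u,v); return (o+d*(z-o[2])/d[2])[:3]
def proj(c,p):
    T=np.array(c["world_from_camera"]); q=T[:3,:3].T@(np.asarray(p)-T[:3,3]); return c["cx"]+c["fx"]*q[0]/-q[2], c["cy"]+c["fy"]*q[1]/q[2]
E
python3 - <<'E'
from station import ctrl
from h import *
np.set_printoptions(precision=4,suppress=True)
S=ctrl.camera("side");C=ctrl.camera("scene")
def s(u,v,z):return onz(S,190+u/5,140+v/5,z)
def c(u,v,z):return onz(C,165+u/4.2,150+v/4.2,z)
print("side")
for n,u,v,z in [("tip",286,362,.086),("pivotdisc",133,418,.057),("LB",50,348,.014),("LF",73,550,.014),("RF",462,500,.014),("RB",388,310,.014),
 ("cartonFR",475,210,0),("cartonFL",277,148,0.03),("ctopL",280,105,.06),("ctopB",378,25,.06),("ctopR",560,60,.06),("ctopF",480,150,.06),("tabtop",395,322,.075)]: print(n,s(u,v,z))
print("scene")
for n,u,v,z in [("tip",250,215,.086),("LF",27,345,.014),("RF",385,385,.014),("RB",438,237,.014),("ctopL",447,70,.06),("ctopB",585,22,.06),("ctopR",735,70,.06),("ctopF",592,120,.06),("tabtop",378,222,.075)]: print(n,c(u,v,z))
E
```

```text
side
tip [0.5287 0.0478 0.086 ]
pivotdisc [0.6085 0.0733 0.057 ]
LB [ 0.696  -0.0413  0.014 ]
LF [0.6267 0.1354 0.014 ]
RF [0.4298 0.0595 0.014 ]
RB [ 0.4979 -0.1183  0.014 ]
cartonFR [ 0.4598 -0.2755  0.    ]
cartonFL [ 0.6044 -0.2874  0.03  ]
ctopL [ 0.6034 -0.2962  0.06  ]
ctopB [ 0.556  -0.4411  0.06  ]
ctopR [ 0.4131 -0.4028  0.06  ]
ctopF [ 0.4563 -0.2539  0.06  ]
tabtop [ 0.479  -0.0162  0.075 ]
scene
tip [0.5241 0.0441 0.086 ]
LF [0.6179 0.1351 0.014 ]
RF [0.4225 0.0578 0.014 ]
RB [ 0.4933 -0.119   0.014 ]
ctopL [ 0.5867 -0.2872  0.06  ]
ctopB [ 0.5505 -0.4486  0.06  ]
ctopR [ 0.4062 -0.4109  0.06  ]
ctopF [ 0.4518 -0.2579  0.06  ]
tabtop [ 0.4704 -0.0086  0.075 ]
```

The choice is confirmed: a white ring with a cardboard core on the aluminium spindle. The base yaw is about 21°, the spindle is near (0.526, 0.048) and the carton centre near (0.505, -0.35). Tool yaw 111° puts tool x along base y and tool y along base x. I'll move over the unwinder while turning.

```bash
cat > go.py <<'E'
import sys
from station import ctrl
from h import *
# remaining to TCP target x y z yawdeg in tool axes (rows of 1.0)
x,y,z,yw=map(float,sys.argv[1:5])
o=ctrl.get_obs(); from scipy.spatial.transform import Rotation as Ro
R=Ro.from_euler("xyz",o["eef_rot"]); Rt=Ro.from_euler("xyz",[np.pi,0,np.deg2rad(yw)])
d=R.inv().apply(np.array([x,y,z])-o["ee_pos"]); r=(R.inv()*Rt).as_rotvec(degrees=True)
print("t",o["time_s"],"pos",o["ee_pos"].round(4),"rpy",np.degrees(o["eef_rot"]).round(2),"w",round(o["grip_width"],4),"F",o["force"].round(1))
print("shift rows",(d/.04).round(2),"turn rows",(r/4).round(2))
E
python3 -m pendant '[{"rz":-1,"tx":0.75,"ty":-0.6},{"rz":-1,"tx":0.8,"ty":-0.55},{"rz":-1,"tx":0.85,"ty":-0.5},{"rz":-1,"tx":0.9,"ty":-0.4},{"rz":-1,"tx":0.9,"ty":-0.35},{"rz":-1,"tx":0.95,"ty":-0.3},{"rz":-1,"tx":1,"ty":-0.2},{"rz":-1,"tx":1,"ty":-0.15}]'; python3 go.py .526 .048 .30 111.2
```

```text
t 0.25 pos [ 0.2196 -0.5042  0.3024] rpy [-179.97   -0.     23.54] w 0.0942 F [-0.2 -0.  -0.3]
shift rows [12.53 -9.6   0.07] turn rows [-1.000e-02 -1.000e-02 -2.192e+01]$[0]: bad value
```

```bash
python3 -m pendant '[{"rx":0,"ry":0,"rz":-1,"tx":0.75,"ty":-0.6,"tz":0,"grip":-1}]'; python3 go.py .526 .048 .30 111.2
```

```text
time_s: 0.33
ee_pos: [0.2359, -0.4726, 0.3017]
eef_rot: [-3.141, 0.001, 0.476]
force: [1.3, 0.8, 0.2]
grip_width: 0.0939
t 0.3333 pos [ 0.2359 -0.4726  0.3017] rpy [-1.7996e+02  4.0000e-02  2.7280e+01] w 0.0939 F [1.3 0.8 0.2]
shift rows [12.41 -8.25  0.04] turn rows [-1.000e-02  0.000e+00 -2.098e+01]
```

```bash
python3 -m pendant '[{"rx":0,"ry":0,"rz":-1,"tx":0.8,"ty":-0.55,"tz":0,"grip":-1},{"rx":0,"ry":0,"rz":-1,"tx":0.85,"ty":-0.5,"tz":0,"grip":-1},{"rx":0,"ry":0,"rz":-1,"tx":0.9,"ty":-0.4,"tz":0,"grip":-1},{"rx":0,"ry":0,"rz":-1,"tx":0.9,"ty":-0.35,"tz":0,"grip":-1},{"rx":0,"ry":0,"rz":-1,"tx":0.95,"ty":-0.3,"tz":0,"grip":-1},{"rx":0,"ry":0,"rz":-1,"tx":1,"ty":-0.2,"tz":0,"grip":-1},{"rx":0,"ry":0,"rz":-1,"tx":1,"ty":-0.1,"tz":0,"grip":-1},{"rx":0,"ry":0,"rz":-1,"tx":1,"ty":0,"tz":0,"grip":-1}]'; python3 go.py .526 .048 .30 111.2
```

```text
time_s: 1.0
ee_pos: [0.3966, -0.1876, 0.301]
eef_rot: [-3.141, -0.001, 1.055]
force: [0.4, -0.0, 0.2]
grip_width: 0.0937
t 1.0 pos [ 0.3966 -0.1876  0.301 ] rpy [-1.7994e+02 -4.0000e-02  6.0450e+01] w 0.0937 F [ 0.4 -0.   0.2]
shift rows [ 6.72 -0.09  0.03] turn rows [-1.000e-02 -2.000e-02 -1.269e+01]
```

```bash
python3 -m pendant '[{"rx":0,"ry":0,"rz":-1,"tx":0.95,"ty":0.05,"tz":0,"grip":-1},{"rx":0,"ry":0,"rz":-1,"tx":0.95,"ty":0.15,"tz":0,"grip":-1},{"rx":0,"ry":0,"rz":-1,"tx":0.95,"ty":0.2,"tz":0,"grip":-1},{"rx":0,"ry":0,"rz":-1,"tx":0.9,"ty":0.3,"tz":0,"grip":-1},{"rx":0,"ry":0,"rz":-1,"tx":0.8,"ty":0.4,"tz":0,"grip":-1},{"rx":0,"ry":0,"rz":-1,"tx":0.5,"ty":0.4,"tz":0,"grip":-1},{"rx":0,"ry":0,"rz":-1,"tx":0,"ty":0.3,"tz":0,"grip":-1},{"rx":0,"ry":0,"rz":-1,"tx":0,"ty":0,"tz":0,"grip":-1}]'; python3 go.py .526 .048 .30 111.2
```

```text
time_s: 1.67
ee_pos: [0.542, 0.0021, 0.3015]
eef_rot: [3.14, -0.001, 1.651]
force: [-0.2, -0.3, -0.3]
grip_width: 0.0939
t 1.6667 pos [0.542  0.0021 0.3015] rpy [ 1.7991e+02 -6.0000e-02  9.4580e+01] w 0.0939 F [-0.2 -0.3 -0.3]
shift rows [ 1.17 -0.31  0.04] turn rows [ 0.03 -0.01 -4.16]
```

```bash
python3 -m pendant '[{"rx":0,"ry":0,"rz":-1,"tx":0,"ty":0,"tz":0,"grip":-1},{"rx":0,"ry":0,"rz":-1,"tx":0,"ty":0,"tz":0,"grip":-1},{"rx":0,"ry":0,"rz":-1,"tx":0,"ty":0,"tz":0,"grip":-1},{"rx":0,"ry":0,"rz":-1,"tx":0,"ty":0,"tz":0,"grip":-1},{"rx":0,"ry":0,"rz":0,"tx":0,"ty":0,"tz":0,"grip":-1}]'; python3 go.py .526 .048 .30 111.2
python3 - <<'E'
from station import ctrl
import cv2
c=ctrl.camera("wrist"); cv2.imwrite("pics/w1.png",cv2.resize(c["pixels"],None,fx=1.5,fy=1.5,interpolation=cv2.INTER_CUBIC))
E
```

```text
time_s: 2.08
ee_pos: [0.5428, 0.0037, 0.3]
eef_rot: [-3.141, -0.002, 1.951]
force: [0.4, -0.4, -0.8]
grip_width: 0.094
t 2.0833 pos [0.5428 0.0037 0.3   ] rpy [-1.7998e+02 -1.0000e-01  1.1177e+02] w 0.094 F [ 0.4 -0.4 -0.8]
shift rows [1.18 0.02 0.  ] turn rows [-0.01 -0.02  0.14]
```

View pics/w1.png

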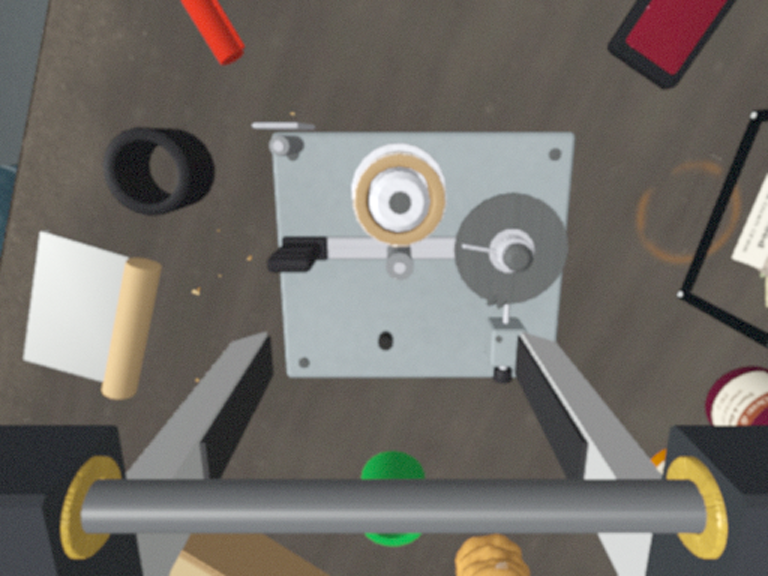

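The wrist view shows the spindle tip at (400,203), the roll's cardboard rim centred at (400,200), the thumb tab's top at (297,254), the idler at (400,266) and the plate corners.

```bash
python3 - <<'E'
from station import ctrl
from h import *
np.set_printoptions(precision=4,suppress=True)
W=ctrl.camera("wrist")
P={}
for n,u,v,z in [("tip",400,203,.086),("rim",400,199,.078),("pivot",515,257,.057),("idler",400,266,.080),("tabTL",282,238,.075),("tabBR",327,257,.075),("tabtopL",270,254,.075),
 ("TL",275,133,.014),("TR",573,133,.014),("BL",288,377,.014),("BR",557,377,.014)]:
    P[n]=onz(W,(u+.5)/1.5-.5,(v+.5)/1.5-.5,z); print(n,P[n])
for a,b in [("TL","TR"),("BL","BR"),("BL","TL"),("BR","TR")]:
    d=P[b]-P[a]; print(a,b,np.linalg.norm(d),np.degrees(np.arctan2(d[1],d[0])))
c=(P["TL"]+P["TR"]+P["BL"]+P["BR"])/4
t=np.radians(21.2);R=np.array([[np.cos(t),-np.sin(t)],[np.sin(t),np.cos(t)]])
o=c[:2]-R@[.0175,-.005]; print("origin",o,"spindle",o+R@[0,.05],"pivot",o+R@[.08,.009],"tab",o+R@[-.07,.009],"idler",o+R@[0,.009])
E
```

```text
tip [0.5297 0.046  0.086 ]
rim [0.5292 0.0473 0.078 ]
pivot [0.615  0.0376 0.057 ]
idler [0.5443 0.0094 0.08  ]
tabTL [ 0.4706 -0.002   0.075 ]
tabBR [ 0.5004 -0.0031  0.075 ]
tabtopL [ 0.4668 -0.0143  0.075 ]
TL [0.4345 0.051  0.014 ]
TR [0.628  0.1274 0.014 ]
BL [ 0.5017 -0.1241  0.014 ]
BR [ 0.7021 -0.0448  0.014 ]
TL TR 0.2081091350186746 21.54542618157095
BL BR 0.2155143107855318 21.591912548068102
BL TL 0.1876022493553117 111.0028069545146
BR TR 0.18750347685680002 113.26557902040999
origin [0.5485 0.0007] spindle [0.5304 0.0473] pivot [0.6198 0.038 ] tab [ 0.4799 -0.0162] idler [0.5452 0.0091]
```

```bash
python3 -m pendant '[{"rx":0,"ry":0,"rz":0,"tx":0.9,"ty":0,"tz":0,"grip":-0.55},{"rx":0,"ry":0,"rz":0,"tx":0.2,"ty":0,"tz":0.5,"grip":-0.55},{"rx":0,"ry":0,"rz":0,"tx":0,"ty":0,"tz":0.8,"grip":-0.55},{"rx":0,"ry":0,"rz":0,"tx":0,"ty":0,"tz":0.7,"grip":-0.55},{"rx":0,"ry":0,"rz":0,"tx":0,"ty":0,"tz":0,"grip":-0.55}]'; python3 go.py .5293 .0468 .142 111.6
python3 - <<'E'
from station import ctrl
import cv2
c=ctrl.camera("wrist"); cv2.imwrite("pics/w2.png",cv2.resize(c["pixels"],None,fx=1.5,fy=1.5,interpolation=cv2.INTER_CUBIC))
E
```

```text
time_s: 2.6
ee_pos: [0.5265, 0.0462, 0.2195]
eef_rot: [3.137, 0.0, 1.93]
force: [-0.8, -0.5, -0.1]
grip_width: 0.0731
t 2.6 pos [0.5265 0.0462 0.2195] rpy [179.74   0.   110.59] w 0.0731 F [-0.8 -0.5 -0.1]
shift rows [-0.01  0.06  1.94] turn rows [ 0.06  0.   -0.25]
```

View pics/w2.png

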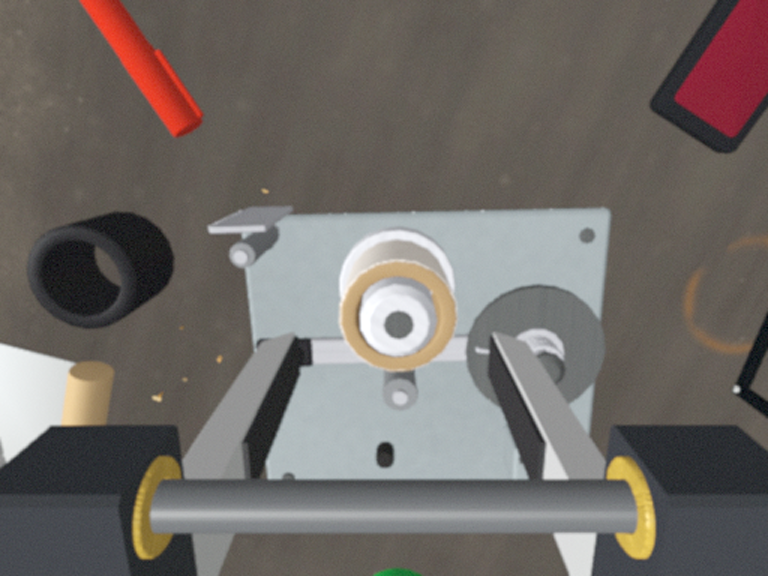

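The roll's rim is at (398,316), centred between the fingers at (393). I'll descend and close.

```bash
python3 - <<'E'
from station import ctrl
from h import *
W=ctrl.camera("wrist")
print(onz(W,399/1.5,324/1.5,.086),onz(W,398/1.5,316/1.5,.078))
E
python3 -m pendant '[{"rx":0,"ry":0,"rz":-0.2,"tx":0,"ty":0.05,"tz":0.6,"grip":-0.55},{"rx":0,"ry":0,"rz":0,"tx":0,"ty":0,"tz":0.7,"grip":-0.55},{"rx":0,"ry":0,"rz":0,"tx":0,"ty":0,"tz":0.55,"grip":-0.55},{"rx":0,"ry":0,"rz":0,"tx":0,"ty":0,"tz":0,"grip":-0.55}]' 15; python3 go.py .5293 .0468 .142 111.6
```

```text
[0.53107113 0.04544896 0.086     ] [0.53040241 0.04624494 0.078     ]
time_s: 3.03
ee_pos: [0.5351, 0.0462, 0.1573]
eef_rot: [3.119, 0.007, 1.94]
force: [-0.8, 0.2, -1.1]
grip_width: 0.0729
t 3.0333 pos [0.5351 0.0462 0.1573] rpy [178.69   0.39 111.17] w 0.0729 F [-0.8  0.2 -1.1]
shift rows [ 0.07 -0.14  0.38] turn rows [ 0.33  0.1  -0.11]
```

```bash
python3 -m pendant '[{"rx":0.33,"ry":0.1,"rz":-0.1,"tx":0.05,"ty":-0.12,"tz":0.1,"grip":-0.55},{"rx":0,"ry":0,"rz":0,"tx":0,"ty":0,"tz":0.25,"grip":-0.55},{"rx":0,"ry":0,"rz":0,"tx":0,"ty":0,"tz":0,"grip":-0.55}]'; python3 go.py .5303 .0463 .142 111.6
```

```text
time_s: 3.28
ee_pos: [0.5317, 0.0459, 0.1477]
eef_rot: [3.139, 0.001, 1.946]
force: [0.4, 0.6, -0.8]
grip_width: 0.0728
t 3.2833 pos [0.5317 0.0459 0.1477] rpy [1.7983e+02 7.0000e-02 1.1150e+02] w 0.0728 F [ 0.4  0.6 -0.8]
shift rows [ 0.02 -0.03  0.14] turn rows [ 0.04  0.02 -0.03]
```

```bash
python3 -m pendant '[{"rx":0.05,"ry":0,"rz":0,"tx":0,"ty":-0.03,"tz":0.15,"grip":-0.55},{"rx":0,"ry":0,"rz":0,"tx":0,"ty":0,"tz":0,"grip":0.6},{"rx":0,"ry":0,"rz":0,"tx":0,"ty":0,"tz":0,"grip":0.6},{"rx":0,"ry":0,"rz":0,"tx":0,"ty":0,"tz":0,"grip":0.6},{"rx":0,"ry":0,"rz":0,"tx":0,"ty":0,"tz":0,"grip":0.6}]' 15; python3 go.py .5303 .0463 .142 111.6
```

```text
time_s: 3.7
ee_pos: [0.5317, 0.0454, 0.1444]
eef_rot: [3.138, 0.003, 1.945]
force: [-0.7, 0.4, -0.4]
grip_width: 0.0559
t 3.7 pos [0.5317 0.0454 0.1444] rpy [1.7982e+02 1.6000e-01 1.1146e+02] w 0.0559 F [-0.7  0.4 -0.4]
shift rows [ 0.03 -0.02  0.06] turn rows [ 0.04  0.04 -0.03]
```

```bash
python3 -m pendant '[{"rx":0,"ry":0,"rz":0,"tx":0,"ty":0,"tz":-0.2,"grip":0.6},{"rx":0,"ry":0,"rz":0,"tx":0,"ty":0,"tz":-0.3,"grip":0.6},{"rx":0,"ry":0,"rz":0,"tx":0,"ty":0,"tz":-0.3,"grip":0.6},{"rx":0,"ry":0,"rz":0,"tx":0,"ty":0,"tz":-0.3,"grip":0.6}]'; python3 go.py .531 .0454 .25 111.6
```

```text
time_s: 4.03
ee_pos: [0.5307, 0.0455, 0.1896]
eef_rot: [-3.141, 0.001, 1.945]
force: [0.4, -0.0, -0.7]
grip_width: 0.056
t 4.0333 pos [0.5307 0.0455 0.1896] rpy [-1.7997e+02  8.0000e-02  1.1146e+02] w 0.056 F [ 0.4 -0.  -0.7]
shift rows [-0.01  0.01 -1.51] turn rows [-0.01  0.02 -0.03]
```

```bash
python3 -m pendant '[{"rx":0,"ry":0,"rz":0,"tx":0,"ty":0,"tz":-0.3,"grip":0.6},{"rx":0,"ry":0,"rz":0,"tx":0,"ty":0,"tz":-0.3,"grip":0.6},{"rx":0,"ry":0,"rz":0,"tx":0,"ty":0,"tz":-0.4,"grip":0.6},{"rx":0,"ry":0,"rz":0,"tx":0,"ty":0,"tz":-0.5,"grip":0.6},{"rx":0,"ry":0,"rz":0,"tx":0,"ty":0,"tz":-0.2,"grip":0.6},{"rx":0,"ry":0,"rz":0,"tx":0,"ty":0,"tz":0,"grip":0.6}]'; python3 go.py .505 -.34 .26 111.6
python3 - <<'E'
from station import ctrl
import cv2
c=ctrl.camera("side"); cv2.imwrite("pics/s2.png",cv2.resize(c["pixels"][60:300,120:440],None,fx=2.4,fy=2.4,interpolation=cv2.INTER_CUBIC))
E
```

```text
time_s: 4.53
ee_pos: [0.5308, 0.0457, 0.267]
eef_rot: [3.136, 0.004, 1.946]
force: [-0.3, 0.1, -0.7]
grip_width: 0.056
t 4.5333 pos [0.5308 0.0457 0.267 ] rpy [179.7    0.2  111.47] w 0.056 F [-0.3  0.1 -0.7]
shift rows [-8.74 -4.13  0.18] turn rows [ 0.08  0.05 -0.03]
```

View pics/s2.png

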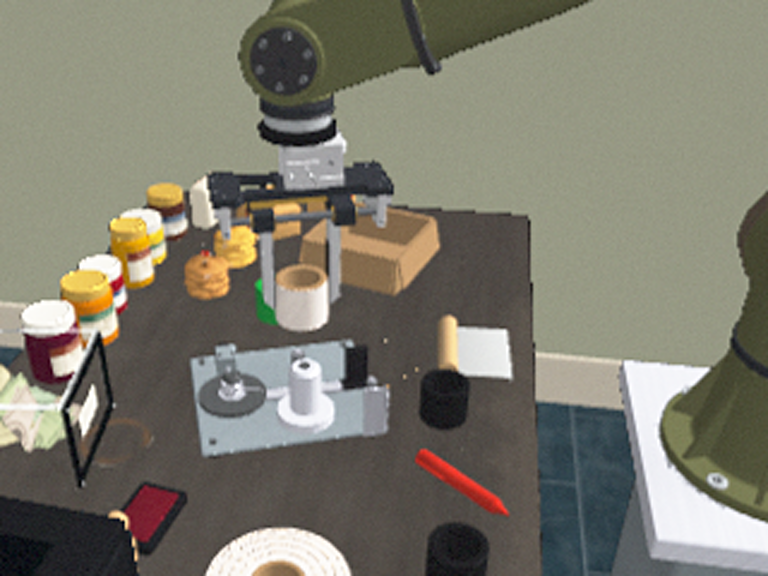

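The roll is held (side view 300,298) and the spindle is bare. Now moving over the carton.

```bash
python3 -m pendant '[{"rx":0,"ry":0,"rz":0,"tx":-0.5,"ty":-0.25,"tz":0,"grip":0.6},{"rx":0,"ry":0,"rz":0,"tx":-0.85,"ty":-0.4,"tz":0,"grip":0.6},{"rx":0,"ry":0,"rz":0,"tx":-0.85,"ty":-0.4,"tz":0,"grip":0.6},{"rx":0,"ry":0,"rz":0,"tx":-0.85,"ty":-0.4,"tz":0,"grip":0.6},{"rx":0,"ry":0,"rz":0,"tx":-0.85,"ty":-0.4,"tz":0,"grip":0.6},{"rx":0,"ry":0,"rz":0,"tx":-0.85,"ty":-0.4,"tz":0,"grip":0.6},{"rx":0,"ry":0,"rz":0,"tx":-0.85,"ty":-0.4,"tz":0,"grip":0.6},{"rx":0,"ry":0,"rz":0,"tx":-0.85,"ty":-0.4,"tz":0,"grip":0.6}]'; python3 go.py .505 -.345 .26 111.6
```

```text
time_s: 5.25
ee_pos: [0.5096, -0.2441, 0.258]
eef_rot: [-3.14, -0.004, 1.956]
force: [0.9, -0.1, -1.2]
grip_width: 0.056
t 5.25 pos [ 0.5096 -0.2441  0.258 ] rpy [-179.91   -0.21  112.07] w 0.056 F [ 0.9 -0.1 -1.2]
shift rows [-2.29 -1.06 -0.06] turn rows [-0.02 -0.05  0.12]
```

```bash
python3 -m pendant '[{"rx":0,"ry":0,"rz":0,"tx":-0.8,"ty":-0.35,"tz":0,"grip":0.6},{"rx":0,"ry":0,"rz":0,"tx":-0.7,"ty":-0.35,"tz":0,"grip":0.6},{"rx":0,"ry":0,"rz":0,"tx":-0.5,"ty":-0.25,"tz":0,"grip":0.6},{"rx":0,"ry":0,"rz":0,"tx":0,"ty":0,"tz":0,"grip":0.6},{"rx":0,"ry":0,"rz":0,"tx":0,"ty":0,"tz":0,"grip":0.6}]'; python3 go.py .505 -.345 .13 111.6
python3 - <<'E'
from station import ctrl
import cv2
for n in ("side","wrist"):
  c=ctrl.camera(n); p=c["pixels"]
  if n=="side": p=p[40:220,200:420]
  cv2.imwrite(f"pics/{n}3.png",cv2.resize(p,None,fx=3 if n=="side" else 1.5,fy=3 if n=="side" else 1.5,interpolation=cv2.INTER_CUBIC))
E
```

```text
time_s: 5.67
ee_pos: [0.5002, -0.3434, 0.25]
eef_rot: [-3.135, -0.011, 1.949]
force: [0.8, 0.3, -0.4]
grip_width: 0.0556
t 5.6667 pos [ 0.5002 -0.3434  0.25  ] rpy [-179.61   -0.61  111.64] w 0.0556 F [ 0.8  0.3 -0.4]
shift rows [-0.11  0.12  3.  ] turn rows [-0.1  -0.15  0.01]
```

View pics/side3.png

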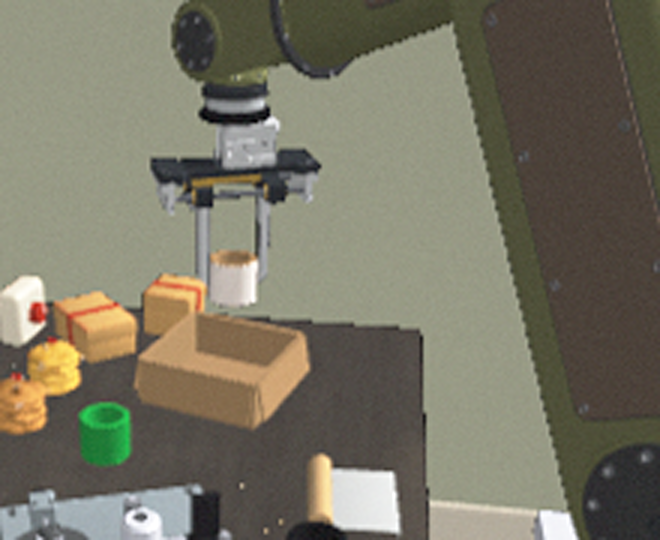

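View pics/wrist3.png

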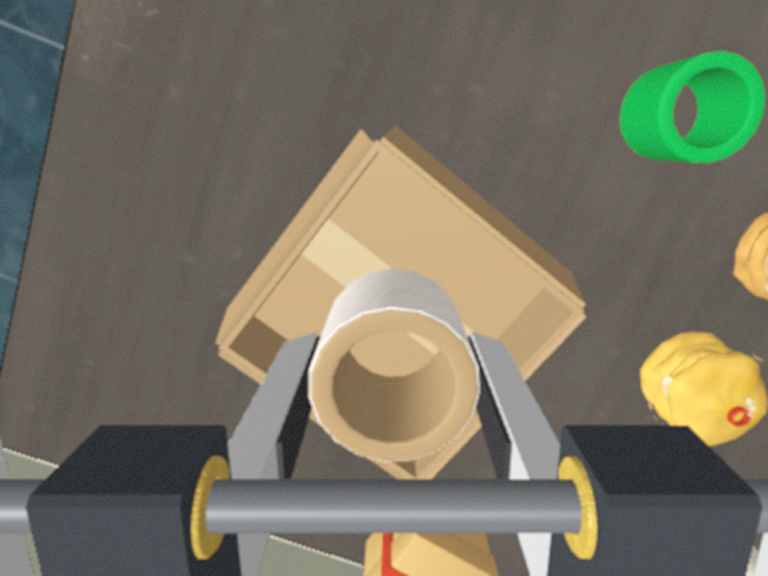

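```bash
python3 - <<'E'
from station import ctrl
from h import *
W=ctrl.camera("wrist")
p=[onz(W,u/1.5,v/1.5,.06)[:2].round(4) for u,v in [(377,140),(218,347),(583,312),(415,475)]]
print(p,(p[1]+p[2])/2,(p[0]+p[3])/2)
E
python3 go.py .505 -.350 .13 111.6
```

```text
[array([ 0.4611, -0.2707]), array([ 0.4171, -0.4135]), array([ 0.6041, -0.3151]), array([ 0.5567, -0.4505])] [ 0.5106 -0.3643] [ 0.5089 -0.3606]
t 5.8167 pos [ 0.5008 -0.3419  0.251 ] rpy [-179.65   -0.56  111.77] w 0.056 F [-0.2 -0.  -0.2]
shift rows [-0.26  0.04  3.02] turn rows [-0.09 -0.14  0.04]
```

```bash
python3 -m pendant '[{"rx":-0.1,"ry":-0.15,"rz":0,"tx":-0.35,"ty":0.05,"tz":0.3,"grip":0.6},{"rx":0,"ry":0,"rz":0,"tx":0,"ty":0,"tz":0.6,"grip":0.6},{"rx":0,"ry":0,"rz":0,"tx":0,"ty":0,"tz":0.6,"grip":0.6},{"rx":0,"ry":0,"rz":0,"tx":0,"ty":0,"tz":0.5,"grip":0.6},{"rx":0,"ry":0,"rz":0,"tx":0,"ty":0,"tz":0,"grip":0.6}]'; python3 go.py .507 -.355 .128 111.6
```

```text
time_s: 6.23
ee_pos: [0.5109, -0.349, 0.1703]
eef_rot: [3.138, 0.005, 1.958]
force: [-1.2, 1.1, -1.2]
grip_width: 0.0562
t 6.2333 pos [ 0.5109 -0.349   0.1703] rpy [179.77   0.29 112.19] w 0.0562 F [-1.2  1.1 -1.2]
shift rows [-0.1  -0.15  1.06] turn rows [0.06 0.07 0.15]
```

```bash
python3 -m pendant '[{"rx":0,"ry":0,"rz":0.1,"tx":-0.1,"ty":-0.1,"tz":0.5,"grip":0.6},{"rx":0,"ry":0,"rz":0,"tx":0,"ty":0,"tz":0.5,"grip":0.6},{"rx":0,"ry":0,"rz":0,"tx":0,"ty":0,"tz":0,"grip":0.6},{"rx":0,"ry":0,"rz":0,"tx":0,"ty":0,"tz":0,"grip":0.6}]'; python3 go.py .507 -.355 .124 111.6
```

```text
time_s: 6.57
ee_pos: [0.5112, -0.3513, 0.1333]
eef_rot: [3.136, 0.007, 1.956]
force: [-0.3, -0.3, 0.3]
grip_width: 0.0556
t 6.5667 pos [ 0.5112 -0.3513  0.1333] rpy [179.67   0.43 112.06] w 0.0556 F [-0.3 -0.3  0.3]
shift rows [-0.04 -0.13  0.23] turn rows [0.08 0.11 0.11]
```

Lower the last 9 mm and release.

```bash
python3 -m pendant '[{"rx":0.05,"ry":0.1,"rz":0,"tx":0,"ty":-0.05,"tz":0.25,"grip":0.6},{"rx":0,"ry":0,"rz":0,"tx":0,"ty":0,"tz":0,"grip":0.6},{"rx":0,"ry":0,"rz":0,"tx":0,"ty":0,"tz":0,"grip":-0.5},{"rx":0,"ry":0,"rz":0,"tx":0,"ty":0,"tz":0,"grip":-0.5},{"rx":0,"ry":0,"rz":0,"tx":0,"ty":0,"tz":0,"grip":-0.5},{"rx":0,"ry":0,"rz":0,"tx":0,"ty":0,"tz":0,"grip":-0.5}]'; python3 go.py .507 -.355 .124 111.6
```

```text
time_s: 7.07
ee_pos: [0.5113, -0.3521, 0.1289]
eef_rot: [3.136, 0.006, 1.958]
force: [1.4, 1.1, -0.9]
grip_width: 0.0705
t 7.0667 pos [ 0.5113 -0.3521  0.1289] rpy [179.68   0.35 112.16] w 0.0705 F [ 1.4  1.1 -0.9]
shift rows [-0.03 -0.13  0.12] turn rows [0.08 0.09 0.14]
```

```bash
python3 -m pendant '[{"rx":0,"ry":0,"rz":0,"tx":0,"ty":0,"tz":-0.2,"grip":-0.5},{"rx":0,"ry":0,"rz":0,"tx":0,"ty":0,"tz":-0.5,"grip":-0.5},{"rx":0,"ry":0,"rz":0,"tx":0,"ty":0,"tz":-0.7,"grip":-0.5},{"rx":0,"ry":0,"rz":0,"tx":0,"ty":0,"tz":-0.7,"grip":-0.5},{"rx":0,"ry":0,"rz":0,"tx":0,"ty":0,"tz":-0.7,"grip":-0.5},{"rx":0,"ry":0,"rz":0,"tx":0,"ty":0,"tz":-0.4,"grip":-0.5},{"rx":0,"ry":0,"rz":0,"tx":0,"ty":0,"tz":0,"grip":-0.5}]'; python3 go.py .507 -.355 .124 111.6
python3 - <<'E'
from station import ctrl
import cv2
c=ctrl.camera("wrist"); p=c["pixels"]
cv2.imwrite(f"pics/wrist4.png",cv2.resize(p,None,fx=1.5,fy=1.5,interpolation=cv2.INTER_CUBIC))
E
```

```text
time_s: 7.65
ee_pos: [0.5097, -0.3514, 0.2662]
eef_rot: [3.136, 0.006, 1.957]
force: [0.1, 0.4, 0.4]
grip_width: 0.0704
t 7.65 pos [ 0.5097 -0.3514  0.2662] rpy [179.68   0.35 112.14] w 0.0704 F [0.1 0.4 0.4]
shift rows [-0.04 -0.12  3.55] turn rows [0.08 0.09 0.13]
```

View pics/wrist4.png

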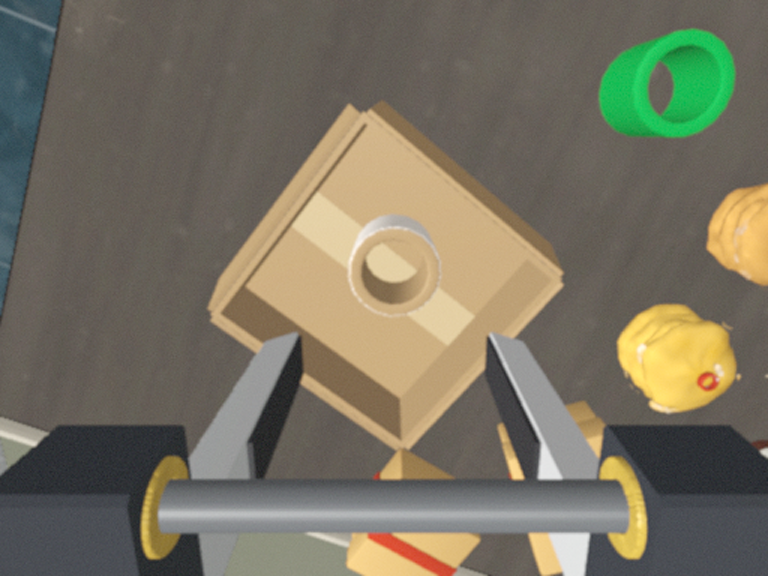

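The roll stands upright in the carton (395,268), near its centre. Now to the tab: closed fingers go in on its +y side at base (-70, 30), which is world (0.472, 0.002).

```bash
python3 go.py .472 .002 .25 111.5; python3 -m pendant '[{"rx":0,"ry":0,"rz":0,"tx":0.5,"ty":0.2,"tz":0,"grip":1},{"rx":0,"ry":0,"rz":0,"tx":0.9,"ty":0.25,"tz":0,"grip":1},{"rx":0,"ry":0,"rz":0,"tx":0.9,"ty":0.25,"tz":0,"grip":1},{"rx":0,"ry":0,"rz":0,"tx":0.9,"ty":0.25,"tz":0,"grip":1},{"rx":0,"ry":0,"rz":0,"tx":0.9,"ty":0.25,"tz":0,"grip":1},{"rx":0,"ry":0,"rz":0,"tx":0.9,"ty":0.25,"tz":0,"grip":1},{"rx":0,"ry":0,"rz":0,"tx":0.9,"ty":0.25,"tz":0,"grip":1},{"rx":0,"ry":0,"rz":0,"tx":0.9,"ty":0.25,"tz":0,"grip":1}]' 15;  python3 go.py .472 .002 .25 111.5
```

```text
t 7.7 pos [ 0.5095 -0.3513  0.2646] rpy [179.71   0.29 112.14] w 0.0705 F [0.  0.9 1.3]
shift rows [8.54 2.46 0.33] turn rows [0.07 0.07 0.16]
time_s: 8.37
ee_pos: [0.4743, -0.0637, 0.2531]
eef_rot: [-3.137, -0.003, 1.948]
force: [0.8, 0.3, -0.7]
grip_width: 0.0207
t 8.3667 pos [ 0.4743 -0.0637  0.2531] rpy [-179.76   -0.18  111.59] w 0.0207 F [ 0.8  0.3 -0.7]
shift rows [1.55 0.55 0.08] turn rows [-0.06 -0.04  0.02]
```

```bash
python3 -m pendant '[{"rx":0,"ry":0,"rz":0,"tx":0.7,"ty":0.3,"tz":0,"grip":1},{"rx":0,"ry":0,"rz":0,"tx":0.6,"ty":0.2,"tz":0,"grip":1},{"rx":0,"ry":0,"rz":0,"tx":0.15,"ty":0,"tz":0,"grip":1},{"rx":0,"ry":0,"rz":0,"tx":0,"ty":0,"tz":0,"grip":1}]';  python3 go.py .472 .002 .13 111.5
python3 - <<'E'
from station import ctrl
import cv2
c=ctrl.camera("wrist"); p=c["pixels"]
cv2.imwrite(f"pics/wrist5.png",cv2.resize(p,None,fx=1.5,fy=1.5,interpolation=cv2.INTER_CUBIC))
E
```

```text
time_s: 8.7
ee_pos: [0.468, 0.0061, 0.2486]
eef_rot: [-3.131, -0.007, 1.953]
force: [-0.0, 0.3, 0.4]
grip_width: 0.0005
t 8.7 pos [0.468  0.0061 0.2486] rpy [-179.42   -0.39  111.93] w 0.0005 F [-0.   0.3  0.4]
shift rows [-0.15  0.09  2.96] turn rows [-0.15 -0.1   0.11]
```

View pics/wrist5.png

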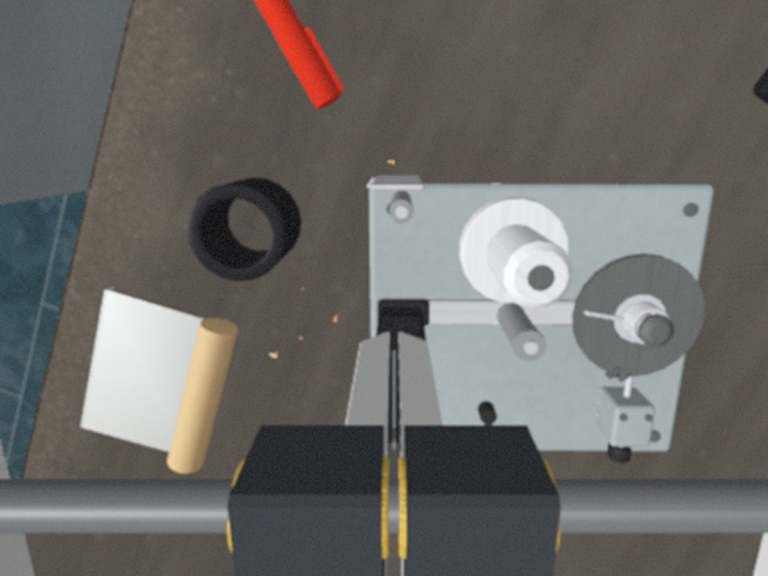

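```bash
python3 - <<'E'
from station import ctrl
from h import *
import cv2
W=ctrl.camera("wrist")
o=np.array([.5483,-.0002]);t=np.radians(21.5);R=np.array([[np.cos(t),-np.sin(t)],[np.sin(t),np.cos(t)]])
for x,y,z in [(-84,14,75),(-56,14,75),(-56,14,23),(-84,14,23),(-84,4,75),(0,50,86),(0,9,80)]:
    w=o+R@np.array([x,y])/1000; u=proj(W,[*w,z/1000]); print((x,y,z),np.round(np.array(u)*1.5))
ob=ctrl.get_obs(); print("TCP in base",R.T@(ob["ee_pos"][:2]-o))
p=W["pixels"][185:240,235:315]
cv2.imwrite("pics/tab.png",cv2.resize(p,None,fx=8,fy=8,interpolation=cv2.INTER_CUBIC))
E
```

```text
(-84, 14, 75) [376. 334.]
(-56, 14, 75) [427. 334.]
(-56, 14, 23) [423. 304.]
(-84, 14, 23) [379. 304.]
(-84, 4, 75) [376. 351.]
(0, 50, 86) [542. 276.]
(0, 9, 80) [533. 348.]
TCP in base [-0.07260018  0.03371212]
```

View pics/tab.png

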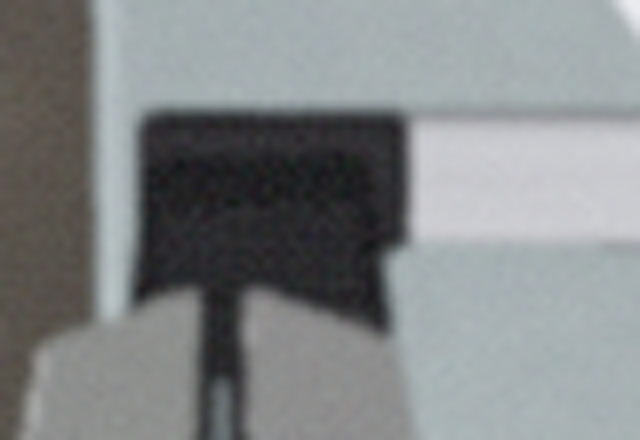

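The tab's +y face matches the prediction to within about 2 mm, and the fingers are about 10 mm clear of it. Descending.

```bash
python3 -m pendant '[{"rx":-0.15,"ry":-0.1,"rz":0,"tx":0,"ty":0.05,"tz":0.4,"grip":1},{"rx":0,"ry":0,"rz":0,"tx":0,"ty":0,"tz":0.6,"grip":1},{"rx":0,"ry":0,"rz":0,"tx":0,"ty":0,"tz":0.6,"grip":1},{"rx":0,"ry":0,"rz":0,"tx":0,"ty":0,"tz":0.5,"grip":1},{"rx":0,"ry":0,"rz":0,"tx":0,"ty":0,"tz":0,"grip":1}]';  python3 go.py .472 .002 .13 111.5
```

```text
time_s: 9.22
ee_pos: [0.4714, -0.0011, 0.1616]
eef_rot: [3.138, 0.003, 1.945]
force: [-0.6, 0.5, -1.2]
grip_width: 0.0005
t 9.2167 pos [ 0.4714 -0.0011  0.1616] rpy [1.7981e+02 1.5000e-01 1.1143e+02] w 0.0005 F [-0.6  0.5 -1.2]
shift rows [0.07 0.04 0.79] turn rows [ 0.05  0.04 -0.02]
```

```bash
python3 -m pendant '[{"rx":0.05,"ry":0,"rz":0,"tx":0.07,"ty":0.05,"tz":0.4,"grip":1},{"rx":0,"ry":0,"rz":0,"tx":0,"ty":0,"tz":0.4,"grip":1},{"rx":0,"ry":0,"rz":0,"tx":0,"ty":0,"tz":0,"grip":1}]'; 
cat >> go.py <<'E'
# arm-frame helper: tension-arm target for theta
o2=np.array([.5483,-.0002]);t=np.radians(21.5);B=np.array([[np.cos(t),-np.sin(t)],[np.sin(t),np.cos(t)]])
b=B.T@(o["ee_pos"][:2]-o2)*1000; print("TCP base mm",b.round(1),"implied theta", round(float(np.arctan2(-(b[1]-9),-(b[0]-80))+np.arcsin(13/np.hypot(b[0]-80,b[1]-9))),3),"radius",np.hypot(*(b-[80,9])).round(1))
for th in map(float,sys.argv[5:]):
    c_,s_=np.cos(th),np.sin(th); q=np.array([80-150*c_-13*s_,9-150*s_+13*c_]); w=o2+B@q/1000
    print("theta",th,"-> world",w.round(4),"yaw",round(111.5+np.degrees(th),1))
E
python3 go.py .472 .002 .13 111.5 0.2 0.3 0.4 0.5 0.56 0.62
```

```text
time_s: 9.47
ee_pos: [0.4731, -0.0012, 0.1297]
eef_rot: [-3.141, 0.003, 1.94]
force: [-0.1, 0.3, -0.0]
grip_width: 0.0003
t 9.4667 pos [ 0.4731 -0.0012  0.1297] rpy [-1.7996e+02  1.6000e-01  1.1117e+02] w 0.0003 F [-0.1  0.3 -0. ]
shift rows [ 0.09  0.   -0.01] turn rows [-0.01  0.04 -0.08]
TCP base mm [-70.3  26.6] implied theta -0.03 radius 151.4
theta 0.2 -> world [ 0.4865 -0.0332] yaw 123.0
theta 0.3 -> world [ 0.4942 -0.0461] yaw 128.7
theta 0.4 -> world [ 0.5032 -0.0582] yaw 134.4
theta 0.5 -> world [ 0.5133 -0.0693] yaw 140.1
theta 0.56 -> world [ 0.5199 -0.0755] yaw 143.6
theta 0.62 -> world [ 0.5269 -0.0813] yaw 147.0
```

```bash
python3 -m pendant '[{"rx":0,"ry":0,"rz":-0.5,"tx":-0.2,"ty":0,"tz":0,"grip":1},{"rx":0,"ry":0,"rz":-0.8,"tx":-0.25,"ty":0,"tz":0,"grip":1},{"rx":0,"ry":0,"rz":-0.9,"tx":-0.25,"ty":0,"tz":0,"grip":1},{"rx":0,"ry":0,"rz":-0.9,"tx":-0.25,"ty":0,"tz":0,"grip":1}]'; python3 go.py .4942 -.0461 .13 128.7
```

```text
time_s: 9.8
ee_pos: [0.4891, -0.0377, 0.1327]
eef_rot: [-3.138, -0.002, 2.161]
force: [-2.4, 6.6, -5.0]
grip_width: 0.0006
t 9.8 pos [ 0.4891 -0.0377  0.1327] rpy [-1.7978e+02 -1.1000e-01  1.2382e+02] w 0.0006 F [-2.4  6.6 -5. ]
shift rows [-0.25 -0.01  0.07] turn rows [-0.05 -0.03 -1.22]
TCP base mm [-68.8 -13.2] implied theta 0.235 radius 150.4
```

```bash
python3 -m pendant '[{"rx":0,"ry":0,"rz":-1,"tx":-0.27,"ty":0,"tz":0.05,"grip":1},{"rx":0,"ry":0,"rz":-1,"tx":-0.27,"ty":0,"tz":0,"grip":1},{"rx":0,"ry":0,"rz":-0.9,"tx":-0.27,"ty":0,"tz":0,"grip":1},{"rx":0,"ry":0,"rz":-0.8,"tx":-0.25,"ty":0,"tz":0,"grip":1}]'; python3 go.py .5199 -.0755 .13 143.6
```

```text
time_s: 10.13
ee_pos: [0.516, -0.0734, 0.1347]
eef_rot: [-3.138, -0.009, 2.43]
force: [-3.8, 7.0, -4.2]
grip_width: 0.0007
t 10.1333 pos [ 0.516  -0.0734  0.1347] rpy [-179.79   -0.52  139.24] w 0.0007 F [-3.8  7.  -4.2]
shift rows [-0.11  0.02  0.12] turn rows [-0.05 -0.13 -1.09]
TCP base mm [-56.9 -56.3] implied theta 0.531 radius 151.7
```

```bash
python3 -m pendant '[{"rx":0,"ry":0,"rz":-0.6,"tx":-0.12,"ty":0,"tz":0.05,"grip":1},{"rx":0,"ry":0,"rz":-0.3,"tx":-0.12,"ty":0,"tz":0.05,"grip":1},{"rx":0,"ry":0,"rz":0,"tx":-0.12,"ty":0,"tz":0,"grip":1}]'; python3 go.py .5199 -.0755 .13 143.6;python3 -m pendant '[{"rx":0,"ry":0,"rz":0,"tx":-0.15,"ty":0,"tz":0,"grip":1},{"rx":0,"ry":0,"rz":0,"tx":-0.15,"ty":0,"tz":0,"grip":1}]'; python3 go.py .5199 -.0755 .13 143.6
```

```text
time_s: 10.38
ee_pos: [0.523, -0.0802, 0.1343]
eef_rot: [-3.137, -0.033, 2.498]
force: [-37.4, 42.9, 14.7]
grip_width: 0.0007
t 10.3833 pos [ 0.523  -0.0802  0.1343] rpy [-179.76   -1.88  143.15] w 0.0007 F [-37.4  42.9  14.7]
shift rows [0.13 0.05 0.11] turn rows [-0.06 -0.47 -0.11]
TCP base mm [-52.9 -65.1] implied theta 0.594 radius 152.2
time_s: 10.55
ee_pos: [0.5249, -0.0813, 0.1343]
eef_rot: [-3.133, -0.066, 2.5]
force: [-40.4, 35.3, 24.4]
grip_width: 0.0005
t 10.55 pos [ 0.5249 -0.0813  0.1343] rpy [-179.53   -3.8   143.22] w 0.0005 F [-40.4  35.3  24.4]
shift rows [0.18 0.04 0.12] turn rows [-0.11 -0.95 -0.09]
TCP base mm [-51.5 -66.8] implied theta 0.609 radius 151.8
```

At the rear stop, but pushing 55 N. I'll ease the push to a moderate level.

```bash
python3 -m pendant '[{"rx":0,"ry":0,"rz":0,"tx":0,"ty":0,"tz":0,"grip":1}]'; python3 -m pendant '[{"rx":0,"ry":-0.3,"rz":0,"tx":0.05,"ty":0,"tz":0,"grip":1},{"rx":0,"ry":0,"rz":0,"tx":0,"ty":0,"tz":0,"grip":1}]'; python3 go.py .5199 -.0755 .13 143.6
python3 - <<'E'
from station import ctrl
import cv2
for n in ("side","wrist"):
  c=ctrl.camera(n); p=c["pixels"]
  if n=="side": p=p[60:260,170:350]
  cv2.imwrite(f"pics/{n}6.png",cv2.resize(p,None,fx=3 if n=="side" else 1.5,fy=3 if n=="side" else 1.5,interpolation=cv2.INTER_CUBIC))
print(ctrl.get_obs()["force"])
E
```

```text
time_s: 10.63
ee_pos: [0.5226, -0.0793, 0.1349]
eef_rot: [-3.132, -0.078, 2.5]
force: [-8.6, 12.6, 4.3]
grip_width: 0.0005
time_s: 10.8
ee_pos: [0.5192, -0.0772, 0.1366]
eef_rot: [-3.132, -0.064, 2.5]
force: [-5.1, 4.5, -3.5]
grip_width: 0.0007
t 10.8 pos [ 0.5192 -0.0772  0.1366] rpy [-179.43   -3.65  143.25] w 0.0007 F [-5.1  4.5 -3.5]
shift rows [0.   0.05 0.17] turn rows [-0.14 -0.91 -0.08]
TCP base mm [-55.3 -61. ] implied theta 0.563 radius 152.4
[-4.11265864  4.91443087 -3.94641384]
```

View pics/side6.png

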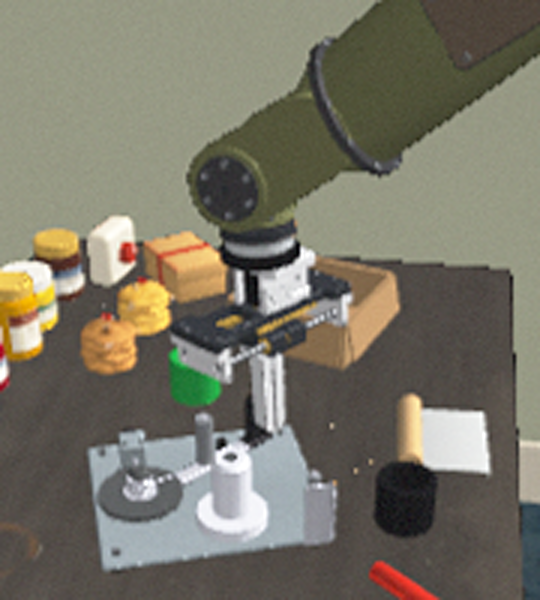

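View pics/wrist6.png

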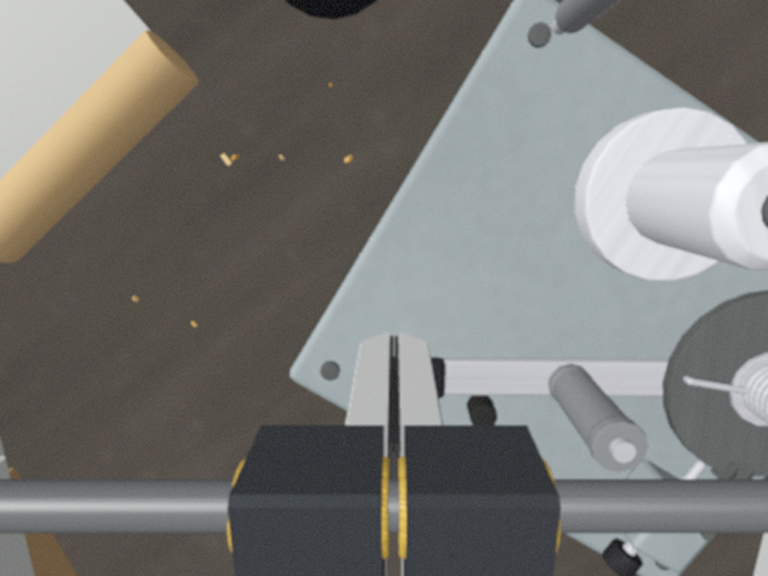

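Arm edge is parallel to the tool at yaw 143.25°, so the tension arm is at about 0.554 rad, next to its rear stop; the force is close to the spring's. I'll add a little push and then hold.

```bash
python3 -m pendant '[{"rx":0,"ry":0,"rz":0,"tx":-0.08,"ty":0,"tz":0,"grip":1}]'; python3 - <<'E'
from station import ctrl
import cv2
for i in range(10):
  c=ctrl.camera("wrist" if i<9 else "side"); o=ctrl.get_obs(); print(round(o["time_s"],2),o["ee_pos"].round(4),o["force"].round(1),abs(o["joint_vel"]).max().round(4))
  if i==8: cv2.imwrite("pics/wrist7.png",c["pixels"])
  if i==9: cv2.imwrite("pics/side7.png",cv2.resize(c["pixels"],None,fx=1.5,fy=1.5))
E
```

```text
time_s: 10.98
ee_pos: [0.5214, -0.0795, 0.1373]
eef_rot: [-3.132, -0.066, 2.5]
force: [-6.5, 8.7, -5.2]
grip_width: 0.0003
11.03 [ 0.5215 -0.0797  0.1373] [-7.6  8.6 -3.9] 0.0127
11.08 [ 0.5214 -0.0796  0.1373] [-7.1  7.1 -1.1] 0.005
11.13 [ 0.5214 -0.0795  0.1373] [-7.6  7.5 -1.8] 0.0045
11.18 [ 0.5213 -0.0795  0.1373] [-5.4  7.6 -2.8] 0.003
11.23 [ 0.5213 -0.0795  0.1373] [-6.2  6.8 -2.6] 0.0022
11.28 [ 0.5213 -0.0795  0.1373] [-7.3  8.1 -2.9] 0.0019
11.33 [ 0.5213 -0.0795  0.1373] [-5.9  7.7 -1.6] 0.0016
11.38 [ 0.5213 -0.0795  0.1373] [-6.   8.  -2.7] 0.0011
11.43 [ 0.5213 -0.0795  0.1373] [-6.3  7.  -2.4] 0.0017
11.48 [ 0.5213 -0.0795  0.1373] [-5.3  7.4 -1.6] 0.0012
```

View pics/side7.png

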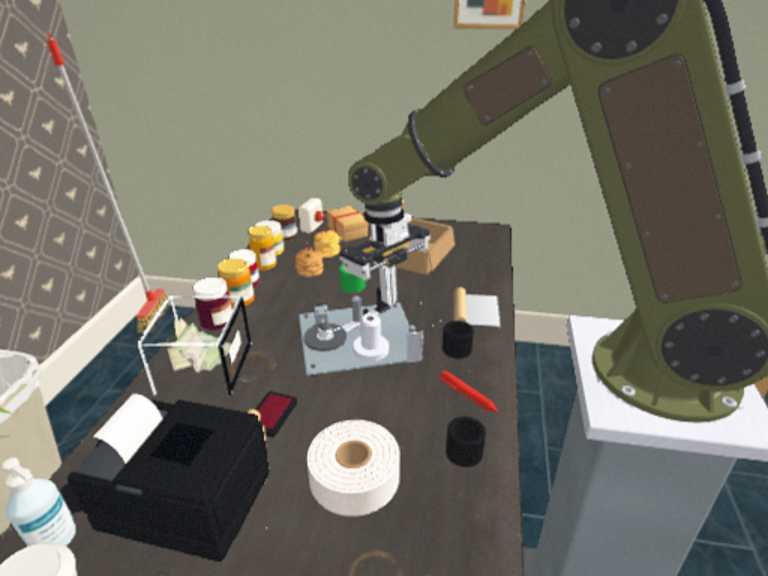

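View pics/wrist7.png

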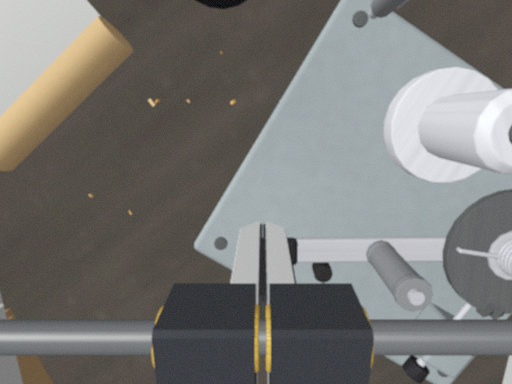

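The hold is steady: about 10 N on the tab, robot still, and the full roll in its original place (side view 353,465). Handing in.

```bash
python3 - <<'E'
from station import ctrl
print(ctrl.hand_in()); o=ctrl.get_obs(); print(o["time_s"],o["ee_pos"],o["force"])
E
```

```text
the job is handed in; nothing more can be done
None
the job is handed in; nothing more can be done
```

I lifted the used-up roll straight off the spindle and left it standing near the middle of the carton. I then pushed the tension arm by its tab to the rear stop and handed the job in at about 11.5 s with the closed fingers still holding it there.

- **Tension arm:** it stood at about 0.55 rad in the wrist picture (the rear stop is 0.56). The push was steady at about 10 N, and the robot's joints were practically still.
- **Ratchet pin:** I could not see or measure it. I infer it is seated from the arm's angle.
- **Push force:** the push briefly reached about 55 N on the fingers when the arm met the stop. I eased it off before the final hold.
- **Used-up roll:** it was upright and free of the fingers in the wrist picture taken right after I let go. It was hidden from view in the last picture.
- **Full roll:** it looks upright and unmoved in the last side picture.
- **Measurements:** the camera estimates of the carton's centre differed by about 1 cm. I aimed at a middle value.

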